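# Clamp the cap on the core test cell

### The job

Close the core test cell: swing the open half of its hinged clamp ring round the two flanges so that the loose cap slides home over the pot, then swing the hook latch over the keeper pin and push its handle on until the clamp is firmly tight. Tighten by feel to about 11 newtons of push at the handle, never forcing it, and leave the other things on the table alone.

Things in the scene. Friction and masses are not known exactly. Their poses are not given: they have to be found in the camera images.
- cell: Fixed core test cell: 150 x 200 mm steel base plate, upright pot topped by a 72 mm flange, and the fixed half of a steel clamp ring (radius 46 mm, 37 to 64 mm above the table) round the flange's +x side. Origin on the pot's axis at table level; z up. Here the jaw's hinge is at x 0, y -54 mm, the latch pivot at x 26, y 74 mm. Only the two handle posts stand higher than 79 mm.
- pot_axis (a point): Centre of the upper face of the pot's flange (50 mm above the table), where the cap must be centred.
- cap: Loose aluminium flanged cap, 350 g: flange 72 mm wide and 6 mm thick, with a low boss 44 mm wide, 13 mm high in all. It lies on the pot's flange, a few mm off centre towards the open side (cell's -x). Origin at the centre of its underside.
- cap_centre (a point): Centre of the cap's flange, 3 mm above its underside.
- jaw: Swinging half of the ring. Origin on its vertical hinge at table level, z up. Closed, its x and y are parallel to the cell's; it starts open, turned counterclockwise from above by 0.5 to 0.85 rad, and closes clockwise, its groove passing over the flanges and pushing the cap home; the cap stops it within 0.02 rad of closed. The hinge is stiff (about 2 N at the post) and stays where left.
- jaw_post (a point): On the axis of the jaw's upright round handle post, 14 mm in diameter, from 62 to 112 mm above the table; this point is 90 mm above the table, at x -60, y 64 mm in the jaw's frame. Push it sideways or pinch it from above.
- latch: Hook latch: flat C-shaped cam hook on a lever, 66 to 74 mm above the table. Origin on its vertical pivot at table level, z up, x along the lever to the handle post. Starts open, lever 0.75 to 1.15 rad counterclockwise from the cell's x; closes counterclockwise with about 3 N at the post until the hook meets the pin. Stays where left.
- latch_post (a point): On the axis of the latch's upright round handle post, 14 mm wide, from 74 to 112 mm above the table; this point is 90 mm up, 80 mm from the pivot. Push it sideways or pinch it. Once the hook bears on the pin the push rises by a few N per 0.1 rad; depending on the pin's setting it is tight with the lever anywhere between 2.1 and 3.0 rad from the cell's x. Much over 13 N overtightens it.
- meter: Bystander: grey rugged moisture meter, 93 x 152 x 52 mm, with a round green button. Origin under its centre.
- core: Bystander: upright piece of white quartz core, 48 mm wide, 62 mm high. Origin under its centre.
- jar: Bystander: squat glass sample jar with black lid, 68 mm wide, 62 mm high. Origin under its centre.
- keeper_place (a point): Place of the keeper pin, an upright pin 10 mm wide on the jaw's free end, at x -14, y 128 mm in the jaw's frame; this point is 70 mm, the pin's top 79 mm above the table. The pin's screw setting along x differs from this by up to 3.8 mm either way and is not reported.
Things that resemble listed ones, but are neither listed nor needed, are in the scene too. Of the things like the cap, leave any that is blue; of the rest the larger one is meant.

How it is judged:
On the way:
1. the swinging half is closed round both flanges, with the cap pushed home (angle between the x axis of jaw and the x axis of cell, either way round below 0.06 rad and horizontal distance between cap_centre and pot_axis below 0.003 m), for 0.2 s.
At the end, for the whole second after the job is handed in: The swinging half is closed within 0.05 rad, the cap lies flat on the pot within 2.5 mm of its axis, and the latch, left by itself, pulls on the keeper pin with more than 16 N so that the ring squeezes the cap with more than 8 N (contact force between latch and jaw above 16 N and contact force between jaw and cap above 8 N and angle between the x axis of jaw and the x axis of cell, either way round below 0.05 rad and horizontal distance between cap_centre and pot_axis below 0.0025 m and angle between cap's own z axis and vertical below 0.04 rad and height (world z) of cap below 0.053 m); the robot touches nothing.
It fails at once if the clamp is forced: the hook pulls on the keeper pin with more than 46 N (contact force between latch and jaw above 46 N).
It fails at once if a bystander is pushed more than 15 mm (distance of any of meter, core, jar from where it was at the start of the episode above 0.015 m).
It also fails if it takes over 64 s, if anything falls off the work surface, if the arm or the gripper's body presses on something with over 40 N, if the wrist force passes 120 N, or if a joint passes its speed limit or range.

### The arm

A 7-joint arm with a two-finger parallel gripper is mounted at the origin on the work surface. World frame = base frame: x ahead of the robot, y to its left, z up, the work surface at z = 0. Lengths are in m, angles in rad, forces in N, time in s.
With the tool pointing down it reaches from about 0.425 to 0.875 m from the base axis. Payload 4.7 kg.
Tool frame: the origin (TCP) lies at the centre of the arm's flange, where the gripper is bolted on; the fingertips stand 173 mm ahead of it and the grasp point (between the pads) lies manip.grip_point_offset ahead of it (manip.grip_point_offset is the distance from the TCP to the grasp point, in m); y points along the fingers, x is the direction in which the jaws open and shut, and the axes are right-handed (so a half turn about y gives the same grasp; the last joint's range is limited). The gripper opens to 85 mm and grips with 20 to 120 N. Pads are 22 mm wide; open, the fingers measure 114 mm over their backs; the gripper's body (76 mm by 85 mm) begins 54 mm behind the grasp point. The pads swing forward as they close: fully open they stand 13 mm farther back than shut.
Start: joints at [1.253, 0.321, -0.07, 1.45, 0.023, 1.371, -0.057], TCP at [0.212, -0.615, 0.405] pointing down, gripper open.
Joint ranges: [-2.86, 2.86], [-0.3, 2.09], [-1.38, 1.24], [0.06, 2.45], [-1.56, 4.7], [0.09, 2.05], [-2.69, 2.69]. Speed limits (rad/s): [2.57, 2.57, 3.14, 3.14, 3.14, 3.14, 3.14].

### API

Orientations are given as a 3x3 rotation matrix whose columns are the frame's x, y, z axes.
In Python, from workcell import sensors, optics, manip gives the robot as it stands.
- The arm moves only by the tool move_arm, never from a script. Its argument "commands" is a list of rows, each a list of 3 entries, a list of its own where there are three numbers: the gripper command: -1 is fully open, 1 is shut, values between are in proportion, then the shift along the tool's x, y, z in cm, then the turn about the tool's y in degrees. In form: [[fingers, [dx, dy, dz], yaw], ...]. A call has exactly 5 rows; each row is the pose to reach, as a shift and turn from the pose measured when the call began, along the tool's axes at that moment; what a row does not reach only later rows make up. A row lasts 1/8 s, in which the tool goes at most 62.5 mm and 10.7 degrees, less where a joint would pass 70% of its speed; a pose out of reach is approached as far as the arm can. A call with a gripper value outside its range is refused whole. The fingers move at their own pace and stop on an object; the grip force is fixed at half the most. Time passes only in rows, so rows that repeat a pose let the fingers close, or fill a call up. It gives the time, the measured TCP pose, the force and the opening at its end, in the units of the state.
- sensors.sense(): the state, without advancing time (a new reading comes with each control period).
- optics.snapshot(name): name is "scene" or "side" or "wrist"; returns a dict with "img" (400x640x3 uint8, red, green, blue), "camera_matrix" (3x3 intrinsics, pixels), "position" and "rotation" of the camera in the world. Camera axes: x right, y up, looking along -z (the intrinsics and any distortion apply to the point x, -y, -z); pixel columns grow to the right and rows downward; lengths in m; the calibration is good to about 2 mm. A picture is of the moment at which its call begins. There is no depth.
- manip.finish_job(): hands the job in, once; it reports no verdict.
The state is a dict: "time_s": time; "q": joint angles; "joint_velocities": joint speeds; "effort": joint torques, N m; "tool_pos": TCP position; "orientation": TCP orientation; "force": force on the tool from outside, world axes, zero at the start; "ft_torque": the same for the moment, N m; "finger_gap": finger opening in m.
Only numpy, scipy, OpenCV 4.12 (cv2) and the standard library are available. Lean on these libraries where they do the work, as an engineer would, in place of code of your own. Each camera call takes 0.05 s, during which the arm holds its last target.

## Working session

There is one attempt and no reset: what is moved stays moved. The work goes in short steps, Python scripts to look and compute and a tool call to move; the robot and the scene stay as the last step left them, time stands still between calls to the robot, and variables do not carry over. Pictures are saved under pics/ and viewed, and the job is handed in when it is done.

Besides the shell and the picture viewer there is one more tool, called after "Emit:" as name([rows], argument=value, ...), one row to a line, values as JSON. move_arm: Moves the arm, as the interface text tells. Its arguments: {"type":"object","properties":{"commands":{"type":"array"}},"required":["commands"]}

```bash
ls; mkdir -p pics
cat > h.py <<'E'
import numpy as np, cv2
from workcell import sensors, optics, manip
def snap(n,f):
    s=optics.snapshot(n); cv2.imwrite('pics/'+f+'.png',cv2.cvtColor(s['img'],cv2.COLOR_RGB2BGR))
    np.savez('pics/'+f+'.npz',**{k:np.array(v) for k,v in s.items()}); return s
def load(f): return dict(np.load('pics/'+f+'.npz',allow_pickle=True))
def ray(s,u,v):
    K=s['camera_matrix']; d=np.linalg.inv(K)@np.array([u,v,1.]); d=np.array([d[0],-d[1],-d[2]])
    return s['position'],s['rotation']@d
def onz(s,u,v,z):
    p,d=ray(s,u,v); return p+d*(z-p[2])/d[2]
def proj(s,P):
    c=s['rotation'].T@(np.array(P)-s['position']); q=s['camera_matrix']@np.array([c[0],-c[1],-c[2]]); return q[:2]/q[2]
E
python3 - <<'E'
from h import *
for n in ['scene','side','wrist']:
    s=snap(n,n+'0'); print(n,s.keys(),s['position'],s['rotation'].round(3).tolist(),s['camera_matrix'].tolist())
print(sensors.sense(), manip.grip_point_offset)
E
```

```text
pics
scene dict_keys(['img', 'camera_matrix', 'position', 'rotation']) [1.17610398 0.00432959 1.0034879 ] [[0.012, -0.84, 0.542], [1.0, 0.016, 0.002], [-0.01, 0.542, 0.84]] [[431.8346711473631, 0.0, 320.6005582804453], [0.0, 431.8346711473631, 202.05882654667562], [0.0, 0.0, 1.0]]
side dict_keys(['img', 'camera_matrix', 'position', 'rotation']) [0.40459345 0.64020904 0.85023714] [[-0.967, 0.207, -0.152], [-0.256, -0.733, 0.63], [0.019, 0.648, 0.762]] [[484.5526895612007, 0.0, 312.96022234326523], [0.0, 484.5526895612007, 196.84179428168696], [0.0, 0.0, 1.0]]
wrist dict_keys(['img', 'camera_matrix', 'position', 'rotation']) [ 0.29039892 -0.58713284  0.37254099] [[0.325, 0.895, 0.306], [-0.946, 0.308, 0.104], [-0.001, -0.323, 0.946]] [[281.7973489084408, 0.0, 317.47146333732223], [0.0, 281.7973489084408, 199.38995852182995], [0.0, 0.0, 1.0]]
{'time_s': 0.15, 'q': array([ 1.25309851,  0.32168928, -0.07005702,  1.45138023,  0.0225904 ,
        1.37081733, -0.05690024]), 'joint_velocities': array([ 0.00048754, -0.00214084, -0.0014511 , -0.00436536,  0.00018206,
        0.00150067, -0.00068672]), 'effort': array([-2.37851918e-04, -4.94093728e+01, -3.82699985e-01, -3.14686024e+01,
        1.30755996e-02,  8.28160235e-03,  5.93592333e-06]), 'tool_pos': array([ 0.2116434 , -0.61442522,  0.4038579 ]), 'orientation': array([[ 3.25738713e-01, -5.71314467e-04,  9.45459658e-01],
       [-9.45458631e-01,  1.39578562e-03,  3.25739203e-01],
       [-1.50575852e-03, -9.99998863e-01, -8.54927814e-05]]), 'force': array([-0.73250886,  0.15319189, -0.08558569]), 'ft_torque': array([0.00330535, 0.03140537, 0.01690038]), 'finger_gap': 0.08572335298658144} 0.1547
```

View images.

View pics/scene0.png

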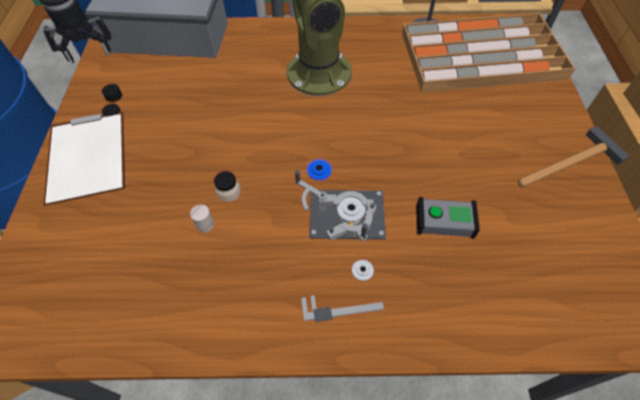

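View pics/side0.png

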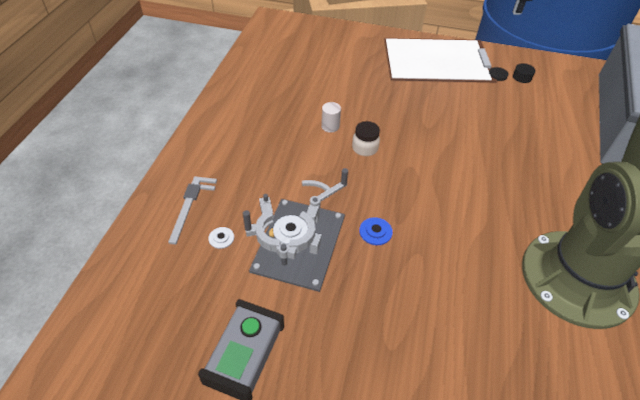

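View pics/wrist0.png

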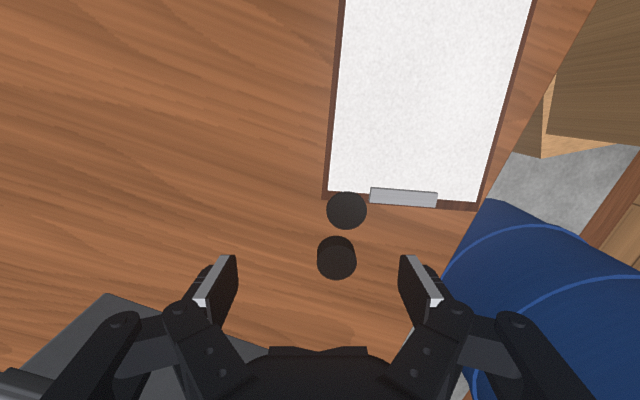

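Run:
```python
from h import *
a=cv2.imread('pics/scene0.png')[150:260,280:400]; b=cv2.imread('pics/side0.png')[160:295,230:360]
cv2.imwrite('pics/z1.png',cv2.resize(a,None,fx=6,fy=6,interpolation=cv2.INTER_CUBIC)[:600])
cv2.imwrite('pics/z2.png',cv2.resize(b,None,fx=4.4,fy=4.4,interpolation=cv2.INTER_CUBIC))
```

```text
(no output)
```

View pics/z1.png

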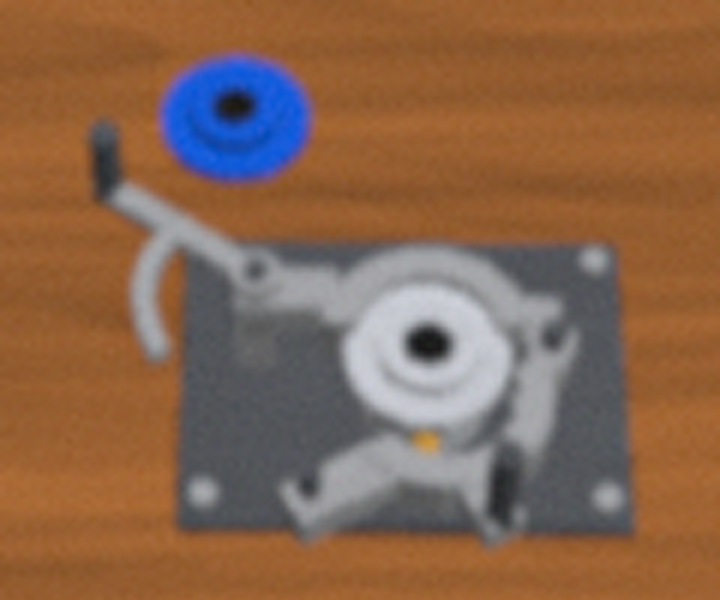

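View pics/z2.png

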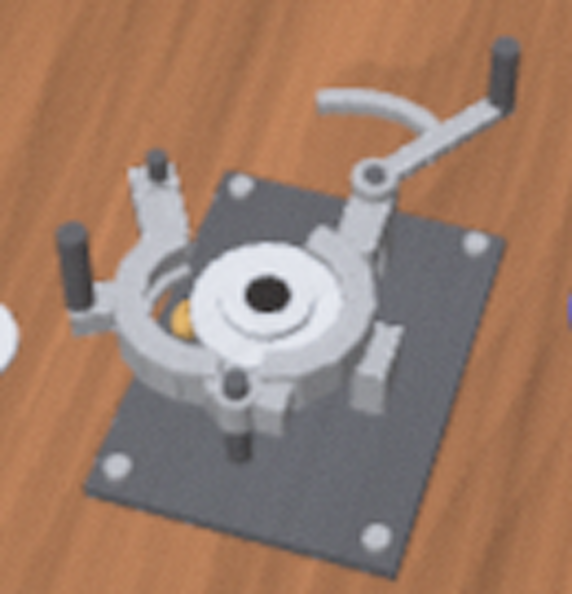

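```bash
cat >> h.py <<'E'
def tri(s1,p1,s2,p2):
    A=[];b=[]
    o1,d1=ray(s1,*p1);o2,d2=ray(s2,*p2)
    t=np.linalg.lstsq(np.c_[d1,-d2],o2-o1,rcond=None)[0]
    a=o1+t[0]*d1;c=o2+t[1]*d2
    return (a+c)/2,np.linalg.norm(a-c)
E
python3 - <<'E'
from h import *
s=load('scene0');d=load('side0')
for n,z,a,b in [('latchpost',.112,(104,128),(506,46)),('jawpost',.112,(510,453),(72,232)),('pivot',.076,(257,267),(374,173)),('hinge',.07,(553,332),(236,380)),('keeper',.079,(310,480),(156,158)),('cap',.063,(430,342),(268,293)),
 ('sc1',.01,(595,260),(376,538)),('sc2',.01,(203,491),(240,185)),('sc3',.01,(608,497),(117,465))]:
    a=(280+a[0]/6,150+a[1]/6);b=(230+b[0]/4.4,160+b[1]/4.4)
    P,e=tri(s,a,d,b); print(n,P.round(4),e.round(4),'z known:',onz(s,*a,z).round(4),onz(d,*b,z).round(4))
E
```

```text
latchpost [ 0.5059 -0.057   0.1136] 0.0009 z known: [ 0.5051 -0.0568  0.112 ] [ 0.5059 -0.059   0.112 ]
jawpost [0.6671 0.1053 0.1119] 0.0036 z known: [0.6686 0.1065 0.112 ] [0.6661 0.1037 0.112 ]
pivot [0.5538 0.0073 0.0771] 0.0023 z known: [0.5541 0.008  0.076 ] [0.5534 0.0052 0.076 ]
hinge [0.584  0.1329 0.0689] 0.0027 z known: [0.5858 0.1337 0.07  ] [0.5829 0.1324 0.07  ]
keeper [0.6572 0.0265 0.0757] 0.0049 z known: [0.661 0.028 0.079] [0.6548 0.0267 0.079 ]
cap [0.5851 0.0804 0.0647] 0.0033 z known: [0.5854 0.0816 0.063 ] [0.5846 0.0776 0.063 ]
sc1 [0.511  0.1626 0.015 ] 0.0028 z known: [0.5089 0.1643 0.01  ] [0.5108 0.1586 0.01  ]
sc2 [ 0.6292 -0.0176  0.0151] 0.0019 z known: [ 0.6272 -0.0171  0.01  ] [ 0.6301 -0.0225  0.01  ]
sc3 [0.635  0.1575 0.0152] 0.003 z known: [0.6333 0.1594 0.01  ] [0.6355 0.1532 0.01  ]
```

```bash
cat >> h.py <<'E'
def go(P,yawdeg=None):
    s=sensors.sense();R=s['orientation'];t=s['tool_pos']
    d=R.T@(np.array(P)-t)*100
    cur=np.degrees(np.arctan2(R[1,0],R[0,0]))
    print('t',round(s['time_s'],2),'pos',t.round(4),'yaw',cur.round(1),'F',s['force'].round(2),'gap',round(s['finger_gap'],4),'q7',s['q'].round(2))
    print('d cm',d.round(2),'turn',None if yawdeg is None else -((yawdeg-cur+180)%360-180))
E
python3 -c "
from h import *
go([.667,.105,.404],56)"
```

```text
t 0.15 pos [ 0.2116 -0.6144  0.4039] yaw -71.0 F [-0.73  0.15 -0.09] gap 0.0857 q7 [ 1.25  0.32 -0.07  1.45  0.02  1.37 -0.06]
d cm [-5.319e+01  6.000e-02  6.649e+01] turn -126.98964191395532
```

Emit:
move_arm([
  [-1, [-53.2, 0, 66.5], -60],
  [-1, [-53.2, 0, 66.5], -60],
  [-1, [-53.2, 0, 66.5], -60],
  [-1, [-53.2, 0, 66.5], -60],
  [-1, [-53.2, 0, 66.5], -60],
])

```text
time_s: 0.78
tool_pos: [0.3795, -0.3485, 0.4046]
orientation: [[0.957, -0.0, 0.291], [-0.291, 0.001, 0.957], [-0.001, -1.0, 0.001]]
force: [1.2, 0.5, 0.2]
finger_gap: 0.0853
```

```bash
python3 -c "
from h import *
go([.667,.105,.404],56)"
```

```text
t 0.78 pos [ 0.3795 -0.3485  0.4046] yaw -16.9 F [1.23 0.49 0.21] gap 0.0853 q7 [ 1.03  0.05 -0.35  1.77  0.02  1.32  0.38]
d cm [14.3   0.09 51.75] turn -72.92235627040938
```

Emit:
move_arm([
  [-1, [14.3, 0, 51.7], -55],
  [-1, [14.3, 0, 51.7], -55],
  [-1, [14.3, 0, 51.7], -55],
  [-1, [14.3, 0, 51.7], -55],
  [-1, [14.3, 0, 51.7], -55],
])

```text
time_s: 1.4
tool_pos: [0.5466, -0.0848, 0.4049]
orientation: [[0.801, -0.0, -0.598], [0.598, 0.0, 0.801], [0.0, -1.0, 0.0]]
force: [0.3, -1.2, 0.2]
finger_gap: 0.0857
```

```bash
python3 -c "
from h import *
go([.667,.105,.404],56)"
```

```text
t 1.4 pos [ 0.5466 -0.0848  0.4049] yaw 36.8 F [ 0.29 -1.19  0.22] gap 0.0857 q7 [ 0.71  0.16 -0.66  1.68  0.1   1.34  0.67]
d cm [21.01  0.09  8.  ] turn -19.23799863386617
```

Emit:
move_arm([
  [0.3, [21, 0, 8], -19],
  [0.3, [21, 0, 8], -19],
  [0.3, [21, 0, 8], -19],
  [0.3, [21, 0, 8], -19],
  [0.3, [21, 0, 8], -19],
])

```text
time_s: 2.02
tool_pos: [0.667, 0.1092, 0.4038]
orientation: [[0.558, -0.002, -0.83], [0.83, 0.003, 0.558], [0.002, -1.0, 0.004]]
force: [0.7, -0.1, -0.2]
finger_gap: 0.0296
```

```bash
python3 -c "
from h import *
s=snap('wrist','w1')
go([.667,.105,.27],56)
R=180
c=np.array([.582,.0797]);
import math
for n,P in dict(latchpost=[.506,-.0575,.112],jawpost=[.667,.105,.112],pivot=[.5538,.007,.076],hinge=[.584,.133,.07],keeper=[.6575,.0268,.079]).items(): print(n,proj(s,P).round(1))"
```

```text
t 2.08 pos [0.6669 0.1066 0.4039] yaw 55.9 F [-0.34 -0.23  0.09] gap 0.0303 q7 [ 0.34  0.48 -0.76  1.36  0.32  1.43  0.57]
d cm [-0.13 13.39 -0.13] turn -0.06243051375358277
latchpost [ 70.1 153.1]
jawpost [313.3 197. ]
pivot [176.  150.9]
hinge [290.8 105.4]
keeper [251.5 218.1]
```

View pics/w1.png

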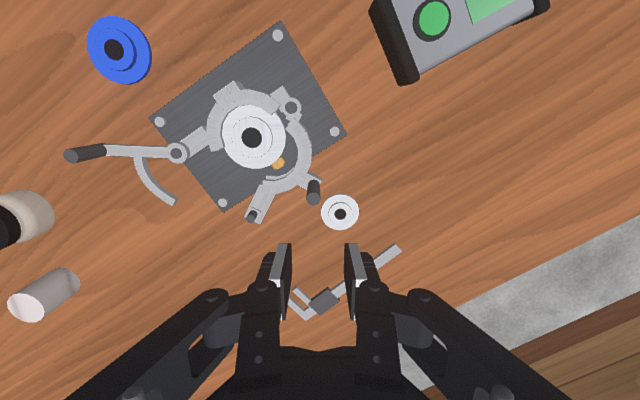

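Emit:
move_arm([
  [0.3, [-0.1, 5, -0.1], 0],
  [0.3, [-0.1, 10, -0.1], 0],
  [0.3, [-0.1, 14.8, -0.1], 0],
  [0.3, [-0.1, 14.8, -0.1], 0],
  [0.3, [-0.1, 14.8, -0.1], 0],
])

```text
time_s: 2.7
tool_pos: [0.6676, 0.1045, 0.2582]
orientation: [[0.561, 0.001, -0.828], [0.828, 0.001, 0.561], [0.001, -1.0, -0.0]]
force: [0.3, -0.1, 0.2]
finger_gap: 0.0301
```

```bash
python3 -c "
from h import *
s=snap('wrist','w2');snap('side','s2')
go([.667,.105,.256],56)
H=np.array([.584,.133])
for a in (-18.4,-26,-33.5,-41,-48.8,-50): 
  p=H+.0877*np.array([np.cos(np.radians(a)),np.sin(np.radians(a))]); go([*p,.256],56)
a=cv2.imread('pics/s2.png')[130:300,180:370];cv2.imwrite('pics/s2z.png',cv2.resize(a,None,fx=3.5,fy=3.5))
"
```

```text
t 2.8 pos [0.6678 0.1053 0.2591] yaw 55.9 F [ 0.22 -0.42  0.64] gap 0.0302 q7 [ 0.32  0.58 -0.71  1.52  0.4   1.18  0.52]
d cm [-0.08  0.31  0.05] turn -0.10630009649327121
t 2.8 pos [0.6678 0.1053 0.2591] yaw 55.9 F [ 0.22 -0.42  0.64] gap 0.0302 q7 [ 0.32  0.58 -0.71  1.52  0.4   1.18  0.52]
d cm [-0.04  0.31  0.05] turn -0.10630009649327121
t 2.8 pos [0.6678 0.1053 0.2591] yaw 55.9 F [ 0.22 -0.42  0.64] gap 0.0302 q7 [ 0.32  0.58 -0.71  1.52  0.4   1.18  0.52]
d cm [-1.18  0.31 -0.19] turn -0.10630009649327121
t 2.8 pos [0.6678 0.1053 0.2591] yaw 55.9 F [ 0.22 -0.42  0.64] gap 0.0302 q7 [ 0.32  0.58 -0.71  1.52  0.4   1.18  0.52]
d cm [-2.32  0.31 -0.28] turn -0.10630009649327121
t 2.8 pos [0.6678 0.1053 0.2591] yaw 55.9 F [ 0.22 -0.42  0.64] gap 0.0302 q7 [ 0.32  0.58 -0.71  1.52  0.4   1.18  0.52]
d cm [-3.46  0.3  -0.21] turn -0.10630009649327121
t 2.8 pos [0.6678 0.1053 0.2591] yaw 55.9 F [ 0.22 -0.42  0.64] gap 0.0302 q7 [ 0.32  0.58 -0.71  1.52  0.4   1.18  0.52]
d cm [-4.64  0.3   0.01] turn -0.10630009649327121
t 2.8 pos [0.6678 0.1053 0.2591] yaw 55.9 F [ 0.22 -0.42  0.64] gap 0.0302 q7 [ 0.32  0.58 -0.71  1.52  0.4   1.18  0.52]
d cm [-4.81  0.3   0.06] turn -0.10630009649327121
```

View pics/w2.png

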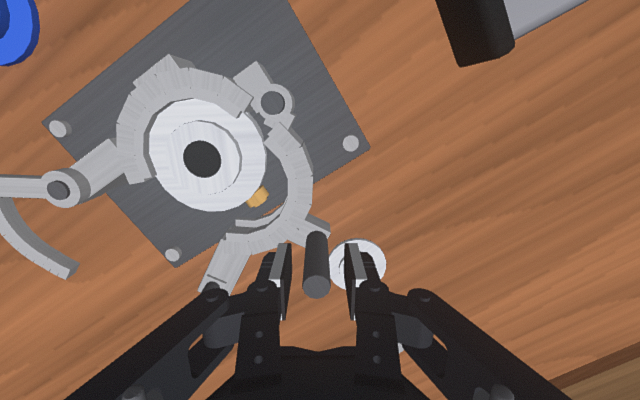

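View pics/s2z.png

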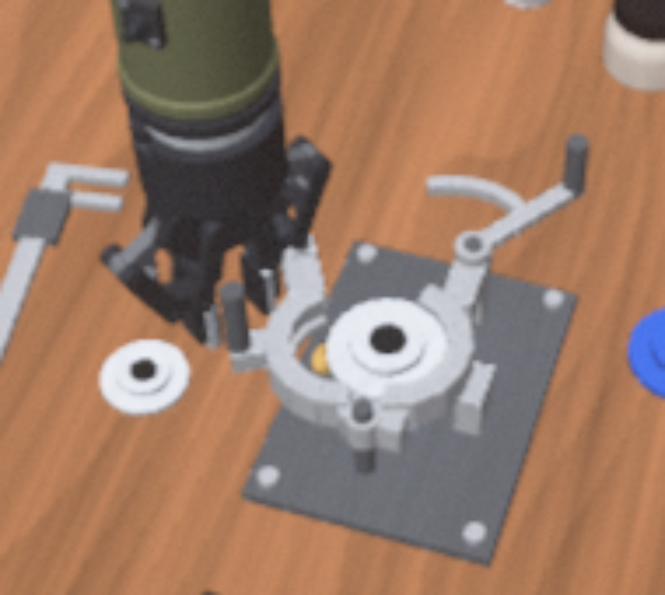

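Emit:
move_arm([
  [0.3, [-0.8, 0.2, 0], 0],
  [0.3, [-1.5, 0.2, -0.1], 0],
  [0.3, [-2.2, 0.2, -0.2], 0],
  [0.3, [-2.9, 0.2, -0.2], 0],
  [0.3, [-3.5, 0.2, -0.3], 0],
])

```text
time_s: 3.42
tool_pos: [0.6503, 0.0744, 0.2571]
orientation: [[0.561, 0.002, -0.828], [0.828, 0.002, 0.561], [0.003, -1.0, -0.001]]
force: [0.8, 2.4, 1.4]
finger_gap: 0.0299
```

```bash
python3 -c "
from h import *
s=snap('wrist','w3');
H=np.array([.584,.133])
u=np.array([np.cos(np.radians(55.9)),np.sin(np.radians(55.9))])
for a in (-41,-45,-48.8,-50): 
  p=H+.0877*np.array([np.cos(np.radians(a)),np.sin(np.radians(a))])-.008*u; go([*p,.257],56)
"
```

```text
t 3.48 pos [0.6501 0.0734 0.2568] yaw 55.8 F [0.04 0.11 0.67] gap 0.0299 q7 [ 0.39  0.54 -0.72  1.59  0.38  1.16  0.56]
d cm [-0.63 -0.02  0.11] turn -0.15517423801568953
t 3.48 pos [0.6501 0.0734 0.2568] yaw 55.8 F [0.04 0.11 0.67] gap 0.0299 q7 [ 0.39  0.54 -0.72  1.59  0.38  1.16  0.56]
d cm [-1.23 -0.02  0.2 ] turn -0.15517423801568953
t 3.48 pos [0.6501 0.0734 0.2568] yaw 55.8 F [0.04 0.11 0.67] gap 0.0299 q7 [ 0.39  0.54 -0.72  1.59  0.38  1.16  0.56]
d cm [-1.8  -0.02  0.33] turn -0.15517423801568953
t 3.48 pos [0.6501 0.0734 0.2568] yaw 55.8 F [0.04 0.11 0.67] gap 0.0299 q7 [ 0.39  0.54 -0.72  1.59  0.38  1.16  0.56]
d cm [-1.98 -0.02  0.38] turn -0.15517423801568953
```

View pics/w3.png

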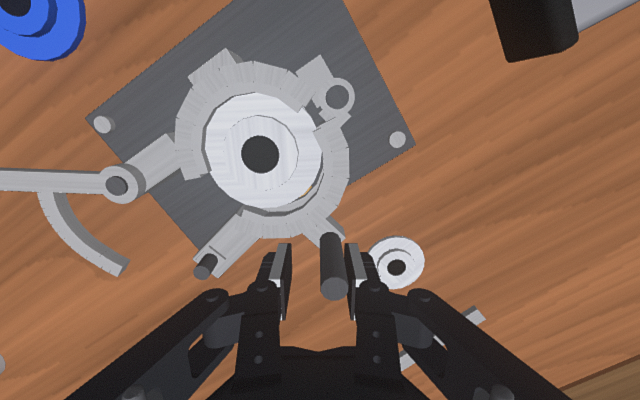

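Emit:
move_arm([
  [0.3, [-0.4, 0, 0.1], 0],
  [0.3, [-0.8, 0, 0.1], 0],
  [0.3, [-1.2, 0, 0.2], 0],
  [0.3, [-1.5, 0, 0.3], 0],
  [0.3, [-1.5, 0, 0.3], 0],
])

```text
time_s: 4.1
tool_pos: [0.6389, 0.0624, 0.2567]
orientation: [[0.562, 0.001, -0.827], [0.827, 0.0, 0.562], [0.001, -1.0, -0.0]]
force: [0.2, 1.2, 0.8]
finger_gap: 0.0299
```

```bash
python3 -c "
from h import *
go([.65,.07,.257],56)
"
```

```text
t 4.1 pos [0.6389 0.0624 0.2567] yaw 55.8 F [0.21 1.22 0.8 ] gap 0.0299 q7 [ 0.42  0.51 -0.72  1.62  0.36  1.15  0.58]
d cm [ 1.25 -0.02 -0.49] turn -0.16917626686085896
```

Nearly closed; small steps to the stop.

Emit:
move_arm([
  [0.3, [-0.2, 0, 0], 0],
  [0.3, [-0.2, 0, 0], 0],
  [0.3, [-0.3, 0, 0.1], 0],
  [0.3, [-0.3, 0, 0.1], 0],
  [0.3, [-0.3, 0, 0.1], 0],
])

```text
time_s: 4.72
tool_pos: [0.6365, 0.0605, 0.2568]
orientation: [[0.562, 0.001, -0.827], [0.827, 0.0, 0.562], [0.001, -1.0, -0.001]]
force: [2.5, 0.9, 0.2]
finger_gap: 0.0298
```

Emit:
move_arm([
  [0.3, [-0.2, 0, 0], 0],
  [0.3, [-0.2, 0, 0], 0],
  [0.3, [-0.3, 0, 0.1], 0],
  [0.3, [-0.3, 0, 0.1], 0],
  [0.3, [-0.3, 0, 0.1], 0],
])

```text
time_s: 5.35
tool_pos: [0.6348, 0.0595, 0.2571]
orientation: [[0.561, 0.005, -0.828], [0.828, 0.003, 0.561], [0.005, -1.0, -0.002]]
force: [7.1, 3.4, -3.6]
finger_gap: 0.0298
```

```bash
python3 -c "
from h import *
snap('wrist','w4')
go([.65,.07,.257],56)
"
```

```text
t 5.4 pos [0.6348 0.0595 0.257 ] yaw 55.9 F [ 7.44  4.07 -3.04] gap 0.0298 q7 [ 0.43  0.5  -0.73  1.63  0.36  1.14  0.59]
d cm [ 1.72  0.01 -0.67] turn -0.13190463065097902
```

View pics/w4.png

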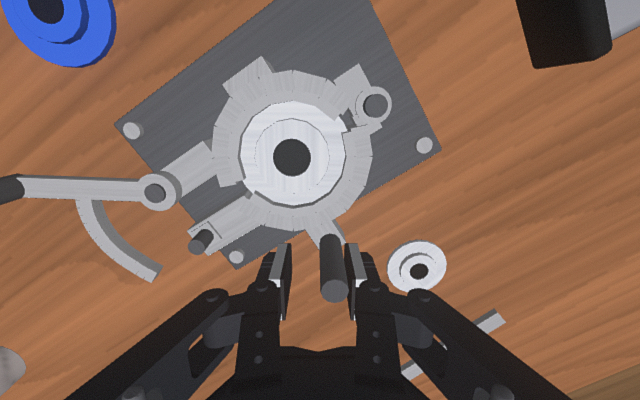

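Emit:
move_arm([
  [0.3, [0.4, 0, 0], 0],
  [0.3, [0.9, 0, 0], 0],
  [0.3, [0.9, -3, 0], 0],
  [0.3, [0.9, -8, 0], 0],
  [0.3, [0.9, -8, 0], 0],
])

```text
time_s: 6.02
tool_pos: [0.6405, 0.0676, 0.3415]
orientation: [[0.561, 0.011, -0.828], [0.828, 0.003, 0.561], [0.009, -1.0, -0.008]]
force: [-0.3, 0.9, -0.5]
finger_gap: 0.0299
```

```bash
python3 -c "
from h import *
s=snap('scene','sc2');snap('wrist','w5')
go([.506,-.0575,.337],-37)
a=cv2.imread('pics/sc2.png')[150:260,280:400];cv2.imwrite('pics/sc2z.png',cv2.resize(a,None,fx=5,fy=5,interpolation=cv2.INTER_CUBIC))
for n,u,v in [('jar',227,181),('core',202,212)]: print(n,onz(s,u,v,.062))
"
```

```text
t 6.12 pos [0.6393 0.0667 0.3372] yaw 55.9 F [-0.29 -0.72 -0.38] gap 0.0296 q7 [ 0.43  0.44 -0.76  1.54  0.31  1.28  0.61]
d cm [-17.76  -0.06   4.06] turn 92.86275857261302
jar [ 0.49619242 -0.24875277  0.062     ]
core [ 0.59291549 -0.30270612  0.062     ]
```

View pics/w5.png

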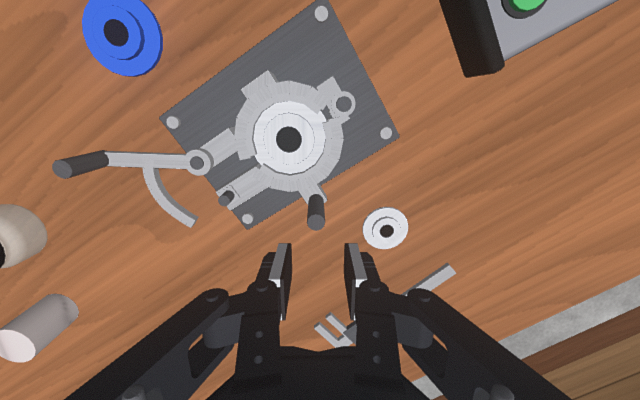

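Emit:
move_arm([
  [0.3, [-17.8, -2, 4.1], 53],
  [0.3, [-17.8, -2, 4.1], 53],
  [0.3, [-17.8, -2, 4.1], 53],
  [0.3, [-17.8, -2, 4.1], 53],
  [0.3, [-17.8, -2, 4.1], 53],
])

```text
time_s: 6.75
tool_pos: [0.5041, -0.0589, 0.355]
orientation: [[0.999, 0.001, -0.041], [0.041, 0.001, 0.999], [0.001, -1.0, 0.001]]
force: [0.5, 0.2, -0.5]
finger_gap: 0.0301
```

```bash
python3 -c "
from h import *
go([.506,-.0575,.337],-37)
"
```

```text
t 6.75 pos [ 0.5041 -0.0589  0.355 ] yaw 2.4 F [ 0.53  0.17 -0.52] gap 0.0301 q7 [ 0.7   0.09 -0.66  1.85  0.06  1.22  0.06]
d cm [0.19 1.8  0.13] turn 39.37202590301308
```

Emit:
move_arm([
  [0.3, [0.2, 0, 0.1], 10],
  [0.3, [0.2, 0, 0.1], 20],
  [0.3, [0.2, 0, 0.1], 30],
  [0.3, [0.2, 1.8, 0.1], 39],
  [0.3, [0.2, 1.8, 0.1], 39],
])

```text
time_s: 7.38
tool_pos: [0.5048, -0.058, 0.3345]
orientation: [[0.803, -0.004, 0.595], [-0.595, 0.003, 0.803], [-0.005, -1.0, -0.0]]
force: [0.4, -0.3, -0.7]
finger_gap: 0.0301
```

```bash
python3 -c "
from h import *
s=snap('wrist','w6')
go([.506,-.0575,.258],-37)
print(proj(s,[.506,-.0575,.112]))
"
```

```text
t 7.42 pos [ 0.5053 -0.0579  0.3355] yaw -36.5 F [0.54 0.16 0.75] gap 0.03 q7 [ 0.66  0.11 -0.63  1.87  0.07  1.19 -0.63]
d cm [0.06 7.75 0.07] turn 0.5336807837645949
[319.89024487 221.01681801]
```

View pics/w6.png

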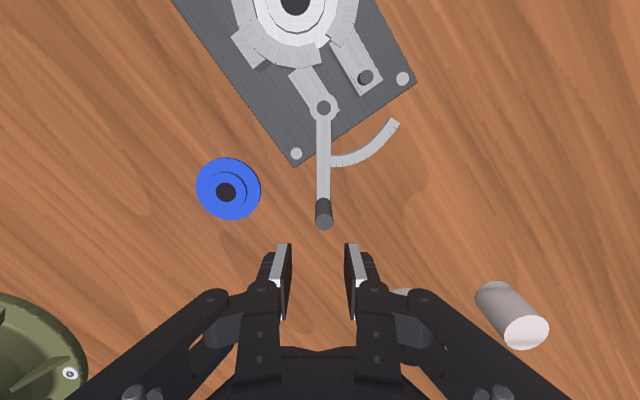

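Emit:
move_arm([
  [0.3, [0.3, 2, 0.1], 0],
  [0.3, [0.3, 5, 0.1], 0],
  [0.3, [0.3, 7.8, 0.1], 0],
  [0.3, [0.3, 7.8, 0.1], 0],
  [0.3, [0.3, 7.8, 0.1], 0],
])

```text
time_s: 8.05
tool_pos: [0.5086, -0.0587, 0.2586]
orientation: [[0.805, -0.001, 0.593], [-0.593, 0.002, 0.805], [-0.002, -1.0, 0.001]]
force: [0.6, 0.1, -0.5]
finger_gap: 0.0299
```

```bash
cat > lt.py <<'E'
from h import *
import sys
PV=np.array([.5534,.0066])
s=sensors.sense();R=s['orientation'];t=s['tool_pos']
# post centre touching rear pad: tool + x*(-gap/2+.007)
x=R[:2,0]/np.linalg.norm(R[:2,0]); z=R[:2,2]
p=t[:2]+x*(-.5*s['finger_gap']+.007)
v=p-PV; a=np.degrees(np.arctan2(v[1],v[0]))
tan=np.array([-v[1],v[0]])/np.linalg.norm(v)
F=s['force'][:2]
print('pos',t.round(4),'yaw %.1f lever world %.1f rel %.3f rad r %.4f'%(np.degrees(np.arctan2(x[1],x[0])),a,np.radians((a-178)%360),np.linalg.norm(v)),'push tang %.2f rad %.2f Fz %.2f gap %.4f t %.2f'%(-F@tan,F@v/np.linalg.norm(v),s['force'][2],s['finger_gap'],s['time_s']))
for b in map(float,sys.argv[1:]):
    c=np.radians(b); q=PV+.08*np.array([np.cos(c),np.sin(c)]); y=c+np.pi/2
    xx=np.array([np.cos(y),np.sin(y)]); tp=np.array([*(q-xx*(-.5*s['finger_gap']+.007)),.257])
    print(b,(R.T@(tp-t)*100).round(2),'turn %.1f'%-(b+90-np.degrees(np.arctan2(x[1],x[0]))))
E
python3 lt.py -120 -113 -106 -99 -92; python3 -c "
from h import *
s=snap('wrist','w7')"
```

```text
pos [ 0.5086 -0.0587  0.2586] yaw -36.4 lever world -130.2 rel 0.905 rad r 0.0793 push tang -0.38 rad -0.42 Fz -0.47 gap 0.0299 t 8.05
-120.0 [1.41 0.16 0.05] turn -6.4
-113.0 [2.35 0.16 0.32] turn -13.4
-106.0 [3.26 0.15 0.69] turn -20.4
-99.0 [4.11 0.15 1.18] turn -27.4
-92.0 [4.9  0.15 1.76] turn -34.4
```

View pics/w7.png

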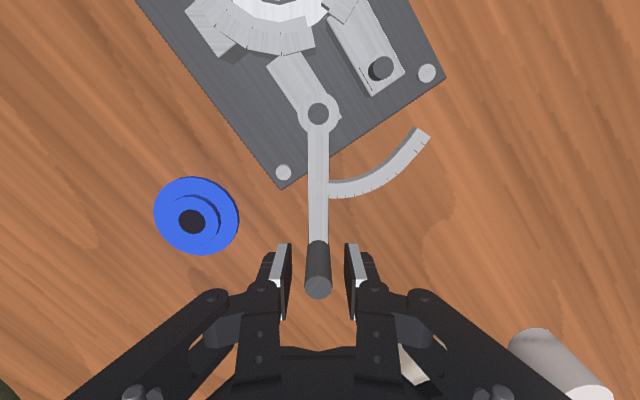

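Emit:
move_arm([
  [0.3, [1.4, 0.1, 0.1], -6],
  [0.3, [2.3, 0.1, 0.3], -13],
  [0.3, [3.3, 0.1, 0.7], -20],
  [0.3, [4.1, 0.1, 1.2], -27],
  [0.3, [4.9, 0.1, 1.8], -34],
])

```text
time_s: 8.72
tool_pos: [0.5589, -0.0738, 0.2591]
orientation: [[0.999, -0.001, 0.038], [-0.038, 0.001, 0.999], [-0.001, -1.0, 0.001]]
force: [-2.7, -0.1, 1.5]
finger_gap: 0.0298
```

```bash
python3 lt.py -87 -80 -75 -70 -65
```

```text
pos [ 0.5589 -0.0738  0.2591] yaw -2.2 lever world -91.7 rel 1.576 rad r 0.0801 push tang 2.65 rad 0.18 Fz 1.47 gap 0.0298 t 8.72
-87.0 [0.65 0.21 0.12] turn -5.2
-80.0 [1.6  0.21 0.36] turn -12.2
-75.0 [2.26 0.21 0.6 ] turn -17.2
-70.0 [2.89 0.21 0.9 ] turn -22.2
-65.0 [3.5  0.21 1.26] turn -27.2
```

Emit:
move_arm([
  [0.3, [0.6, 0.2, 0.1], -5],
  [0.3, [1.1, 0.2, 0.2], -9],
  [0.3, [1.6, 0.2, 0.4], -12],
  [0.3, [1.6, 0.2, 0.4], -12],
  [0.3, [1.6, 0.2, 0.4], -12],
])

```text
time_s: 9.35
tool_pos: [0.5753, -0.0706, 0.2579]
orientation: [[0.986, 0.0, -0.169], [0.169, 0.0, 0.986], [0.0, -1.0, 0.0]]
force: [-1.3, -0.4, 0.2]
finger_gap: 0.0298
```

```bash
python3 lt.py -75 -70 -65 -60; python3 -c "
from h import *
s=snap('wrist','w8')"
```

```text
pos [ 0.5753 -0.0706  0.2579] yaw 9.8 lever world -79.8 rel 1.784 rad r 0.0797 push tang 1.34 rad 0.16 Fz 0.16 gap 0.0298 t 9.35
-75.0 [0.67 0.09 0.08] turn -5.2
-70.0 [1.35 0.09 0.24] turn -10.2
-65.0 [2.01 0.09 0.46] turn -15.2
-60.0 [2.66 0.09 0.74] turn -20.2
```

View pics/w8.png

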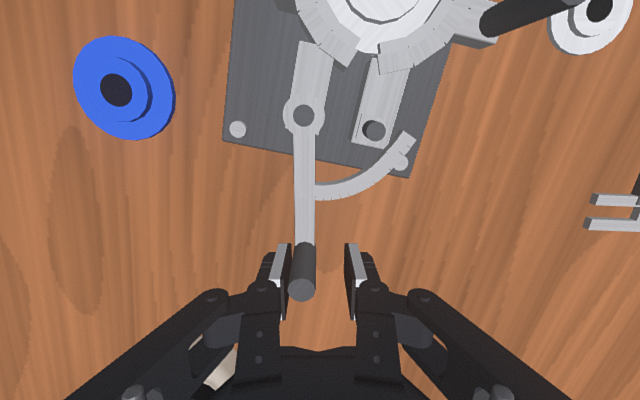

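Emit:
move_arm([
  [0.3, [0.7, 0.1, 0.1], -5],
  [0.3, [1.4, 0.1, 0.2], -10],
  [0.3, [1.4, 0.1, 0.2], -10],
  [0.3, [1.4, 0.1, 0.2], -10],
  [0.3, [1.4, 0.1, 0.2], -10],
])

```text
time_s: 10.02
tool_pos: [0.5887, -0.0661, 0.2569]
orientation: [[0.941, 0.001, -0.337], [0.337, 0.0, 0.941], [0.001, -1.0, 0.0]]
force: [-0.5, 0.1, -0.0]
finger_gap: 0.0298
```

```bash
python3 lt.py -65 -60 -55
```

```text
pos [ 0.5887 -0.0661  0.2569] yaw 19.7 lever world -69.7 rel 1.960 rad r 0.0803 push tang 0.47 rad -0.30 Fz -0.00 gap 0.0298 t 10.03
-65.0 [ 0.65 -0.01  0.14] turn -5.3
-60.0 [ 1.33 -0.01  0.3 ] turn -10.3
-55.0 [ 2.   -0.01  0.52] turn -15.3
```

Emit:
move_arm([
  [0.3, [0.3, 0, 0.1], -2],
  [0.3, [0.5, 0, 0.1], -4],
  [0.3, [0.8, 0, 0.2], -6],
  [0.3, [1.1, 0, 0.2], -8],
  [0.3, [1.3, 0, 0.3], -10],
])

```text
time_s: 10.65
tool_pos: [0.6002, -0.0591, 0.2569]
orientation: [[0.867, 0.001, -0.497], [0.497, -0.0, 0.867], [0.001, -1.0, -0.0]]
force: [-1.3, -3.3, 0.9]
finger_gap: 0.0297
```

```bash
python3 lt.py -58 -56 -54 -52 -50
```

```text
pos [ 0.6002 -0.0591  0.2569] yaw 29.8 lever world -60.2 rel 2.127 rad r 0.0803 push tang 2.81 rad 2.21 Fz 0.89 gap 0.0297 t 10.65
-58.0 [ 0.3  -0.01  0.07] turn -2.2
-56.0 [ 0.58 -0.01  0.11] turn -4.2
-54.0 [ 0.85 -0.01  0.16] turn -6.2
-52.0 [ 1.13 -0.01  0.22] turn -8.2
-50.0 [ 1.4  -0.01  0.3 ] turn -10.2
```

Only hinge friction (about 3 N) so far; continue.

Emit:
move_arm([
  [0.3, [0.3, 0, 0.1], -2],
  [0.3, [0.6, 0, 0.1], -4],
  [0.3, [0.8, 0, 0.2], -6],
  [0.3, [1.1, 0, 0.2], -8],
  [0.3, [1.4, 0, 0.3], -10],
])

```text
time_s: 11.28
tool_pos: [0.611, -0.0494, 0.2568]
orientation: [[0.766, 0.001, -0.642], [0.642, 0.0, 0.766], [0.001, -1.0, -0.001]]
force: [-1.0, -3.8, -0.1]
finger_gap: 0.0297
```

```bash
python3 lt.py -49 -48 -47 -46 -45 -44 -43; python3 -c "
from h import *
s=snap('wrist','w9')"
```

```text
pos [ 0.611  -0.0494  0.2568] yaw 40.0 lever world -49.8 rel 2.308 rad r 0.0799 push tang 3.22 rad 2.22 Fz -0.13 gap 0.0297 t 11.28
-49.0 [ 0.11 -0.02  0.01] turn -1.0
-48.0 [ 0.25 -0.02  0.02] turn -2.0
-47.0 [ 0.39 -0.02  0.04] turn -3.0
-46.0 [ 0.52 -0.02  0.07] turn -4.0
-45.0 [ 0.66 -0.02  0.09] turn -5.0
-44.0 [ 0.8  -0.02  0.12] turn -6.0
-43.0 [ 0.94 -0.02  0.15] turn -7.0
```

View pics/w9.png

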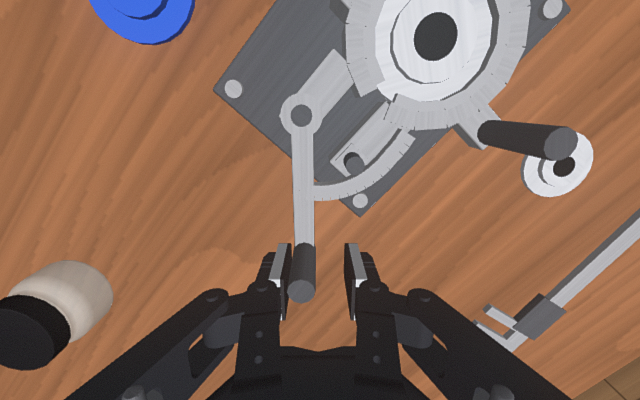

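Emit:
move_arm([
  [0.3, [0.2, 0, 0], -1.5],
  [0.3, [0.4, 0, 0], -3],
  [0.3, [0.6, 0, 0.1], -4],
  [0.3, [0.8, 0, 0.1], -6],
  [0.3, [0.9, 0, 0.1], -7],
])

```text
time_s: 11.95
tool_pos: [0.6174, -0.042, 0.2568]
orientation: [[0.68, 0.001, -0.733], [0.733, 0.001, 0.68], [0.001, -1.0, 0.0]]
force: [-2.5, -1.1, 0.6]
finger_gap: 0.0298
```

```bash
python3 lt.py -42 -41 -40 -39 -38 -37 -36
```

```text
pos [ 0.6174 -0.042   0.2568] yaw 47.1 lever world -42.9 rel 2.429 rad r 0.0800 push tang 2.56 rad -1.08 Fz 0.56 gap 0.0298 t 11.95
-42.0 [ 0.12 -0.02  0.01] turn -0.9
-41.0 [ 0.26 -0.02  0.03] turn -1.9
-40.0 [ 0.4  -0.02  0.05] turn -2.9
-39.0 [ 0.54 -0.02  0.07] turn -3.9
-38.0 [ 0.67 -0.02  0.09] turn -4.9
-37.0 [ 0.81 -0.02  0.12] turn -5.9
-36.0 [ 0.95 -0.02  0.15] turn -6.9
```

Emit:
move_arm([
  [0.3, [0.2, 0, 0], -1.5],
  [0.3, [0.4, 0, 0], -3],
  [0.3, [0.6, 0, 0.1], -4],
  [0.3, [0.8, 0, 0.1], -6],
  [0.3, [0.9, 0, 0.1], -7],
])

```text
time_s: 12.58
tool_pos: [0.6222, -0.035, 0.2567]
orientation: [[0.585, -0.002, -0.811], [0.811, -0.0, 0.585], [-0.001, -1.0, 0.001]]
force: [-6.1, -2.8, 3.3]
finger_gap: 0.0297
```

```bash
python3 lt.py -35 -33 -31 -29; python3 -c "
from h import *
s=snap('wrist','w10')"
```

```text
pos [ 0.6222 -0.035   0.2567] yaw 54.2 lever world -36.8 rel 2.535 rad r 0.0802 push tang 5.90 rad -3.19 Fz 3.33 gap 0.0297 t 12.57
-35.0 [ 0.25 -0.03  0.03] turn -0.8
-33.0 [ 0.53 -0.03  0.06] turn -2.8
-31.0 [ 0.8  -0.03  0.11] turn -4.8
-29.0 [ 1.08 -0.03  0.16] turn -6.8
```

View pics/w10.png

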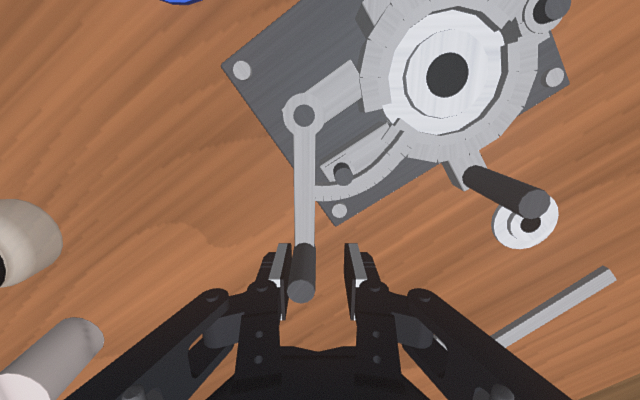

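Emit:
move_arm([
  [0.3, [0.1, 0, 0], -0.5],
  [0.3, [0.2, 0, 0], -1],
  [0.3, [0.3, 0, 0], -2],
  [0.3, [0.4, 0, 0.1], -2.5],
  [0.3, [0.5, 0, 0.1], -3],
])

```text
time_s: 13.25
tool_pos: [0.6238, -0.032, 0.2565]
orientation: [[0.541, -0.004, -0.841], [0.841, -0.003, 0.541], [-0.005, -1.0, 0.002]]
force: [-5.7, -5.0, 4.3]
finger_gap: 0.0293
```

```bash
python3 lt.py -33 -32 -31 -30 -29
```

```text
pos [ 0.6238 -0.032   0.2565] yaw 57.2 lever world -34.2 rel 2.579 rad r 0.0801 push tang 7.32 rad -1.87 Fz 4.31 gap 0.0293 t 13.25
-33.0 [ 0.17 -0.05  0.01] turn 0.2
-32.0 [ 0.31 -0.05  0.02] turn -0.8
-31.0 [ 0.45 -0.05  0.04] turn -1.8
-30.0 [ 0.59 -0.05  0.05] turn -2.8
-29.0 [ 0.73 -0.05  0.08] turn -3.8
```

Emit:
move_arm([
  [0.3, [0.1, 0, 0], 0],
  [0.3, [0.2, 0, 0], -0.5],
  [0.3, [0.3, 0, 0], -1],
  [0.3, [0.4, 0, 0], -1.5],
  [0.3, [0.5, 0, 0.1], -2],
])

```text
time_s: 13.88
tool_pos: [0.6249, -0.0299, 0.2564]
orientation: [[0.513, -0.008, -0.859], [0.859, -0.008, 0.513], [-0.011, -1.0, 0.003]]
force: [-6.7, -7.4, 6.1]
finger_gap: 0.0302
```

```bash
python3 lt.py -31 -30 -29
```

```text
pos [ 0.6249 -0.0299  0.2564] yaw 59.2 lever world -32.8 rel 2.604 rad r 0.0802 push tang 9.84 rad -1.61 Fz 6.08 gap 0.0302 t 13.88
-31.0 [ 0.25 -0.06  0.01] turn 0.2
-30.0 [ 0.39 -0.06  0.02] turn -0.8
-29.0 [ 0.53 -0.06  0.04] turn -1.8
```

Emit:
move_arm([
  [0.3, [0.1, 0, 0], 0],
  [0.3, [0.2, 0, 0], 0],
  [0.3, [0.3, 0, 0], -0.5],
  [0.3, [0.4, 0, 0], -0.5],
  [0.3, [0.4, 0, 0], -1],
])

```text
time_s: 14.5
tool_pos: [0.626, -0.0286, 0.2562]
orientation: [[0.498, -0.012, -0.867], [0.867, -0.012, 0.499], [-0.017, -1.0, 0.005]]
force: [-9.0, -7.1, 5.2]
finger_gap: 0.03
```

```bash
python3 lt.py -31 -30 -29
```

```text
pos [ 0.626  -0.0286  0.2562] yaw 60.1 lever world -31.5 rel 2.626 rad r 0.0805 push tang 10.81 rad -3.96 Fz 5.17 gap 0.0300 t 14.50
-31.0 [ 0.08 -0.08  0.04] turn 1.1
-30.0 [ 0.22 -0.08  0.05] turn 0.1
-29.0 [ 0.36 -0.09  0.06] turn -0.9
```

```bash
for i in 1 2 3; do python3 -c "
from h import *
s=snap('wrist','w11')"; python3 lt.py; done
```

```text
pos [ 0.626  -0.0287  0.2562] yaw 60.1 lever world -31.5 rel 2.626 rad r 0.0805 push tang 10.59 rad -4.02 Fz 6.22 gap 0.0299 t 14.55
pos [ 0.626  -0.0286  0.2562] yaw 60.1 lever world -31.5 rel 2.626 rad r 0.0805 push tang 9.88 rad -3.52 Fz 5.26 gap 0.0299 t 14.60
pos [ 0.626  -0.0286  0.2562] yaw 60.1 lever world -31.6 rel 2.624 rad r 0.0805 push tang 10.06 rad -4.34 Fz 4.69 gap 0.0301 t 14.65
```

View pics/w11.png

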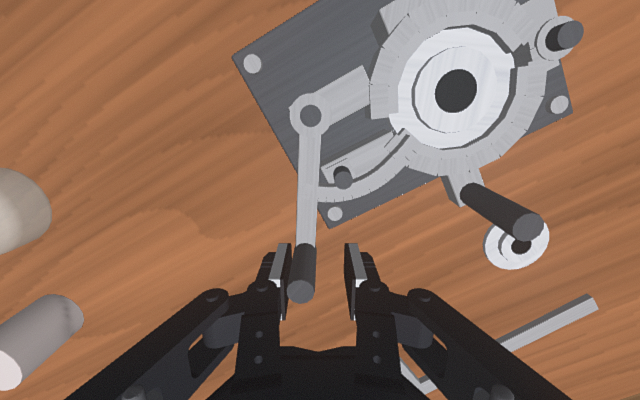

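Emit:
move_arm([
  [0.3, [0.2, 0, 0], 0],
  [0.3, [0.3, 0, 0], 0],
  [0.3, [0.35, 0, 0], 0],
  [0.3, [0.35, 0, 0], 0],
  [0.3, [0.35, 0, 0], 0],
])

```text
time_s: 15.28
tool_pos: [0.6267, -0.0279, 0.256]
orientation: [[0.5, -0.017, -0.866], [0.866, -0.017, 0.5], [-0.023, -1.0, 0.006]]
force: [-8.1, -7.1, 5.7]
finger_gap: 0.0302
```

```bash
for i in 1 2 3; do python3 lt.py;python3 -c "
from h import *
s=snap('wrist','w12')";  done
```

```text
pos [ 0.6267 -0.0279  0.256 ] yaw 60.0 lever world -31.0 rel 2.636 rad r 0.0808 push tang 10.26 rad -3.31 Fz 5.68 gap 0.0302 t 15.28
pos [ 0.6268 -0.028   0.2561] yaw 60.0 lever world -30.7 rel 2.641 rad r 0.0808 push tang 9.94 rad -3.95 Fz 6.07 gap 0.0293 t 15.32
pos [ 0.6267 -0.0279  0.2561] yaw 60.0 lever world -30.9 rel 2.637 rad r 0.0808 push tang 10.58 rad -3.56 Fz 6.18 gap 0.0300 t 15.38
```

Emit:
move_arm([
  [0.3, [0.2, 0, 0], 0],
  [0.3, [0.3, 0, 0], 0],
  [0.3, [0.4, 0, 0], 0],
  [0.3, [0.5, 0, 0], 0],
  [0.3, [0.5, 0, 0], 0],
])

```text
time_s: 16.05
tool_pos: [0.6282, -0.0264, 0.2559]
orientation: [[0.501, -0.022, -0.865], [0.865, -0.022, 0.502], [-0.03, -1.0, 0.008]]
force: [-8.8, -7.5, 6.6]
finger_gap: 0.03
```

```bash
for i in 1 2 3; do python3 lt.py;python3 -c "
from h import *
s=snap('wrist','w12')";  done
```

```text
pos [ 0.6282 -0.0264  0.2559] yaw 59.9 lever world -29.4 rel 2.663 rad r 0.0813 push tang 10.88 rad -4.02 Fz 6.60 gap 0.0300 t 16.05
pos [ 0.6282 -0.0264  0.2559] yaw 59.9 lever world -29.4 rel 2.663 rad r 0.0812 push tang 11.44 rad -4.26 Fz 7.05 gap 0.0300 t 16.10
pos [ 0.6282 -0.0264  0.2559] yaw 59.9 lever world -29.4 rel 2.664 rad r 0.0812 push tang 11.37 rad -3.35 Fz 6.37 gap 0.0299 t 16.15
```

Emit:
move_arm([
  [0.3, [-0.3, 0, 0], 0],
  [0.3, [-0.6, 0, 0], 0],
  [0.3, [-0.6, 0, 0], 0],
  [0.3, [-0.6, -5, 0], 0],
  [0.3, [-0.6, -9, 0], 0],
])

```text
time_s: 16.82
tool_pos: [0.6274, -0.0288, 0.3475]
orientation: [[0.5, -0.02, -0.866], [0.865, -0.02, 0.501], [-0.028, -1.0, 0.007]]
force: [0.3, -0.6, 0.7]
finger_gap: 0.0297
```

```bash
python3 -c "
from h import *
s=snap('wrist','w13');sc=snap('scene','sc3');d=snap('side','s3')
go([.6,0,.4])
a=cv2.imread('pics/s3.png')[130:300,210:370];cv2.imwrite('pics/s3z.png',cv2.resize(a,None,fx=3.5,fy=3.5,interpolation=cv2.INTER_CUBIC))
"
```

```text
t 16.98 pos [ 0.6281 -0.0284  0.3488] yaw 59.9 F [-0.08 -0.54 -0.8 ] gap 0.03 q7 [ 0.67  0.45 -0.88  1.55  0.37  1.33  0.79]
d cm [ 0.92 -5.14  3.87] turn None
```

View pics/w13.png

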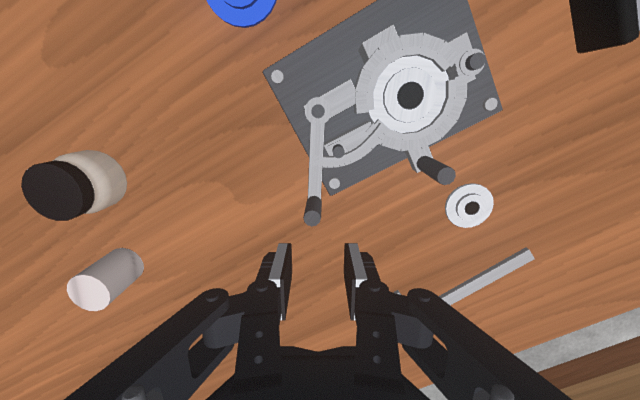

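View pics/s3z.png

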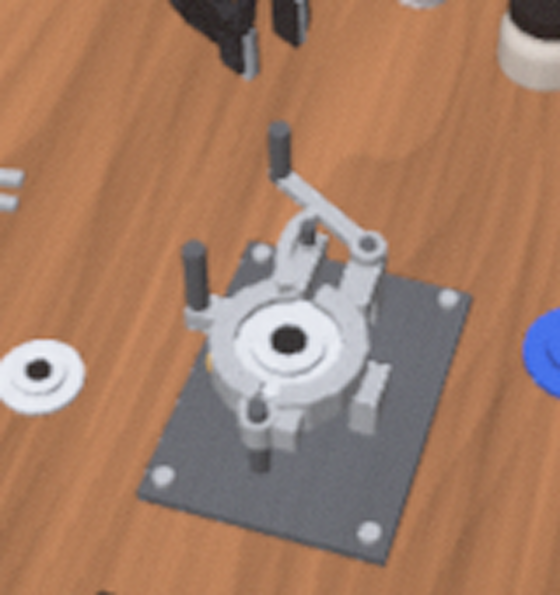

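```bash
python3 -c "
from h import *
s=load('w13');d=load('s3')
p=onz(s,317,111,.076);q=onz(s,312.5,218,.112);c=onz(s,411,96,.063);h=onz(s,474,62,.07);j=onz(s,446,175,.112)
print(p,q,c,h,j)
v=q-p;print(np.hypot(*v[:2]),np.radians((np.degrees(np.arctan2(v[1],v[0]))-178)%360))
P,e=tri(s,(312.5,218),d,(210+280/3.5,130+127/3.5));print('latchpost',P,e)
P,e=tri(s,(411,96),d,(210+289/3.5,130+340/3.5));print('cap',P,e)
P,e=tri(s,(317,111),d,(210+370/3.5,130+242/3.5));print('pivot',P,e)
P,e=tri(s,(474,62),d,(210+258/3.5,130+404/3.5));print('hinge',P,e)
"
```

```text
[0.55501785 0.00403868 0.076     ] [ 0.62253817 -0.0379583   0.112     ] [0.58415307 0.07793517 0.063     ] [0.5849698  0.12877237 0.07      ] [0.6414268 0.0649016 0.112    ]
0.07951565682282233 2.6200672167271826
latchpost [ 0.62070203 -0.0372321   0.11443272] 0.0019696923264135124
cap [0.58262798 0.07780461 0.06261026] 0.0031396613248927297
pivot [0.55366344 0.00366695 0.07475155] 0.002786699561541954
hinge [0.58446077 0.12931866 0.06859481] 0.0013557873455165871
```

```bash
python3 -c "
from workcell import manip
print(manip.finish_job())"
```

```text
the job is handed in; nothing more can be done
None
```

The clamp is closed and latched, and the job is handed in at about 17 s of the 64 s allowed; no verdict was reported.

**What I did:** I swung the jaw shut by pushing its post with one pad of the half-open gripper, until it stopped at about 8.5 N. I then swung the latch hook over the keeper pin the same way. The push rose from the hinge's 3 N to about 11.2 N, the mean of the last three readings (10.9 to 11.4 N). After that I backed off and lifted clear.

**Last checks:**
- **Latch:** the lever stood at about 2.62 rad after release, with no visible spring-back.
- **Jaw:** it was within about 0.01 rad of closed by the wrist view.
- **Cap:** it looked seated in the ring. Its centre agreed with the pot axis only to about 1 to 3 mm, which is the limit of the calibration and no finer than the 2.5 mm allowed.
- **Bystanders:** I never went near the meter, core or jar, but I did not measure their positions again.
- **Gripper:** it was clear of everything, with wrist force about 0 to 1 N.

**Disagreement:** the tool tilted about 2° under the final push. The lever angle worked out from the arm (2.66 rad) therefore read higher than the camera's 2.62 rad, so I judged tightness by force.

The pull on the keeper pin and the squeeze on the cap could not be measured directly.

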